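# Index the pearl table and show the pearl's other side

## Task

Push the indexing table anticlockwise by its upright peg, one place until it clicks home, so that the handled dish with the loose pearl comes out from under the lamp and the waiting cup goes under it, and let go of the peg. Then take the dish by its black handle, lift it about 8 cm straight up and turn it a quarter turn on the spot, keeping it level and the pearl in its middle. Finish while still holding it there, level and still, and leave the other things alone.

Things in the scene. Friction and masses are not known exactly. Their poses are not given: they have to be found in the camera images.
- indexer: Fixed grey plinth (150 mm round) of the indexing table. Origin on the work surface, on the disc's turning axis; z up; +x points to the lamp post (18 mm thick, 222 mm out, 182 mm high), at the start away from the robot within 17 degrees. The white lamp head (84 mm across, underside 145 mm above the surface) hangs 85 mm out on +x.
- turntable (a joint): Angle (rad) of the aluminium disc, 300 mm across, top 40 mm above the surface; grows anticlockwise seen from above. Click positions 0 (start) and 1.571, stops 0.08 beyond each. A spring click stop holds it: about 5 N at the peg push it out, between the two it turns lightly and stays where it is left, and within about 0.08 of the next position it snaps in.
- peg_top (a point): Middle of the top of the plain upright steel peg on the disc: 14 mm thick, 48 mm tall, top 88 mm above the surface, 118 mm from the disc's axis. It turns with the disc: 135 degrees from the plinth's x axis at the start (robot's near left), 225 degrees after indexing (near right).
- seat (a point): Dish's seat on the disc's top, 85 mm from the axis: on the plinth's +x (under the lamp) at joint 0, on its +y at 1.571. A ring 5 mm high holds the dish's 68 mm foot with 2 mm to spare; two 16 mm tall pins, 14 mm apart, 55 mm out from its middle, straddle the handle's neck and keep it pointing outward. The dish lifts straight up out of it.
- lamp_spot (a point): Point on the disc's top straight under the lamp, fixed to the plinth: where the cup comes to stand after indexing.
- dish: Shallow aluminium dish, 90 mm across, rim 22 mm high, 65 to 105 g; inside a shallow 6 degree cone, lowest in the middle, 10 mm above the underside. Origin: centre of the underside, z up, +x along the black handle: an upright plate 12 mm thick (y), 10 to 38 mm above the underside, 44 to 95 mm from the middle, its end beyond the disc's edge.
- handle (a point): Middle of the free part of the dish's handle, where to grip: 80 mm from the dish's middle along its x and 28 mm above its underside (10 mm below the handle's top).
- dish_middle (a point): Point on the dish's centre line 20 mm above the underside: where the centre of the centred pearl is.
- pearl_center (a point): Centre of the pearl, a loose white ball 20 mm in diameter, 11 g, resting at the lowest point of the dish. It rolls freely: it runs off the middle if the dish tilts by more than 6 degrees or is jerked (about 1 m/s2).
- cup: Waiting plain round steel cup without a handle, 68 mm across, 32 mm high, loose in the disc's other seat on the plinth's -y side at the start. Origin: centre of the underside. It rides round with the disc.
- shell_a: Bystander: half oyster shell, grey, about 86 mm across, 21 mm high; origin at the centre of the underside.
- shell_b: Bystander: smaller half oyster shell, about 69 mm across, 21 mm high; origin at the centre of the underside.
- knife: Bystander: oyster knife lying down, wooden handle 100 mm by 22 mm to -x, steel blade 75 mm to +x of its origin.
- jar: Bystander: glass jar, 60 mm across, 85 mm high; origin at the centre of the underside.
- saucer: Bystander: white saucer, 130 mm across, 20 mm high; origin at the centre of the underside.
- mug: Bystander: blue mug, 76 mm across, 85 mm high, its handle at +y; origin at the centre of the underside.
There are look-alikes about, which are no part of the job. Of the things that look like the dish, the smallest one is meant.

How it is judged (in metres and radians):
On the way, in this order (a step that is already met when the one before it is completed fails the run):
1. the disc is indexed one place anticlockwise, at its click position, with the dish still in its seat, the cup under the lamp and the fingers off the disc (value of joint turntable between 1.48 and 1.66 rad and horizontal distance between cup and lamp_spot below 0.018 m and velocity of joint turntable between -0.1 and 0.1 rad/s and distance between dish and seat below 0.01 m and contact force between the fingers and turntable below 0.1 N), for 0.2 s.
2. the dish is lifted off its seat by the gripper, level, with the pearl in the middle (z of dish in the frame of seat above 0.025 m and angle between dish's own z axis and vertical below 0.12 rad and horizontal distance between pearl_center and dish_middle below 0.01 m and contact force between the fingers and dish above 1 N and angle between the x axis of dish and the y axis of indexer, either way round below 0.6 rad), for 0.1 s.
3. the dish is turned a quarter turn in the air, level, with the pearl in the middle (z of dish in the frame of seat above 0.04 m and angle between dish's own z axis and vertical below 0.12 rad and horizontal distance between pearl_center and dish_middle below 0.01 m and angle between the x axis of dish and the x axis of indexer, either way round below 0.26 rad and horizontal distance between dish and seat below 0.06 m), for 0.2 s.
At the end, for the whole second after the job is handed in: The gripper holds the dish still, 40 mm or more above its seat (60 mm aside at most), off the table, handle within 15 degrees of the plinth's x line, tilt under 7 degrees, pearl within 10 mm of the middle; disc at 1.48 to 1.66 rad, cup within 18 mm of the lamp spot (all of step 3 and z of pearl_center in the frame of dish below 0.028 m and horizontal distance between cup and lamp_spot below 0.018 m and value of joint turntable between 1.48 and 1.66 rad and contact force between the fingers and dish above 1 N and contact force between dish and indexer below 0.05 N and linear speed of dish below 0.03 m/s and angular speed of dish below 0.2 rad/s); the arm keeps its last pose, push and grip.
It fails at once if the dish tilts by more than 10 degrees (angle between dish's own z axis and vertical above 0.175 rad).
It fails at once if the pearl runs more than 18 mm from the middle of the dish (horizontal distance between pearl_center and dish_middle above 0.018 m).
It fails at once if the robot touches the pearl (contact force between the fingers and pearl above 0.1 N).
It fails at once if a bystander is moved (distance of any of shell_a, shell_b, knife, jar, saucer, mug from where it was at the start of the episode above 0.02 m).
It also fails if it takes over 64 s, if anything falls off the work surface, if the arm or the gripper's body presses on something with over 40 N, if the wrist force passes 120 N, or if a joint passes its speed limit or range.

## Robot

A 7-joint arm with a two-finger parallel gripper is mounted at the origin on the work surface. World frame = base frame: x ahead of the robot, y to its left, z up, the work surface at z = 0. Lengths are in m, angles in degrees, forces in N, time in s.
With the tool pointing down it reaches from about 0.425 to 0.875 m from the base axis. Payload 4.7 kg.
Tool frame: the origin (TCP) lies midway between the tips of the shut fingers; the grasp point (between the pads) lies 19 mm behind it; y points along the fingers, x is the direction in which the jaws open and shut, and the axes are right-handed (so a half turn about y gives the same grasp; the last joint's range is limited). The gripper opens to 87 mm and grips with 3 to 60 N. Pads are 19 mm wide; open, the fingers measure 117 mm over their backs; the gripper's body (75 mm by 190 mm) begins 51 mm behind the grasp point.
Start: joints at [-65.311, 18.392, -4.016, 83.108, 1.295, 78.541, -3.26], TCP at [0.263, 0.594, 0.223] pointing down, gripper open.
Joint ranges: [-163.93, 163.93], [-17.29, 119.83], [-79.2, 71.16], [3.27, 140.29], [-89.18, 269.18], [5.43, 117.66], [-154.24, 154.24]. Speed limits (degrees/s): [147.25, 147.25, 180, 180, 180, 180, 180].

## Interface

Orientations are given as [roll, pitch, yaw] about the fixed x, y, z axes, in that order (R = Rz(yaw) Ry(pitch) Rx(roll)).
In Python, from cell import env gives the robot as it stands.
- The arm moves only by the tool carry_out, never from a script. Its argument "targets" is a list of rows, each a list of 2 entries, a list of its own where there are three numbers: the shift along the tool's x, y, z in mm, then the turn, a rotation vector about the tool's x, y, z in degrees. A call has 1 to 12 rows; each row shifts and turns the commanded pose from where the row before left it, along the tool's axes as they then stand; what a row does not reach is not made up. A row lasts 1/10 s, in which the tool goes at most 50 mm and 8.59 degrees, less where a joint would pass 70% of its speed; a pose out of reach is approached as far as the arm can. A call with a gripper value outside its range is refused whole. "jaw" is the opening, from 0 (shut) to 1 (fully open), set as the call begins (left out, the last holds). The fingers move at their own pace and stop on an object; "squeeze" is the grip in N (left out, the last holds). Time passes only in rows, so rows that do not move let the fingers close. It gives the time, the measured TCP pose, the force and the opening at its end, in the units of the state.
- env.get_obs(): the state, without advancing time (a new reading comes with each control period).
- env.read_camera(name): name is "scene" or "top" or "wrist"; returns the picture (420x560x3 uint8, red, green, blue); there is no depth.
- env.get_calibration(name): a dict with "fx", "fy", "cx", "cy" (pixels), "R" (3x3) and "t" (3): a world point X has camera coordinates R X + t; the wrist camera has in their place "hand_eye" (4x4, takes a point from camera to tool coordinates, whose origin is the TCP and whose axes are the tool frame's). Camera axes: x right, y down, z forward; pixel columns grow to the right and rows downward; lengths in m; the calibration is good to about 2 mm. A picture is of the moment at which its call begins: read the wrist's pose just before it. get_calibration takes no time and is no camera call.
- env.sign_off(): hands the job in, once; it reports no verdict.
Trained networks look in the newest picture that a camera, given by its name, has taken for a name from the list of things; names that differ only in an ending like _2 or _b are one class to them, and where a whole thing is asked for, a point or a joint stands for the part that bears it (a point fixed in the world has none). Each returns a list of dicts, best first, with "p" (0 to 1); they miss things now and then, are a little off and sometimes report something else, mostly with a low value. They report only what shows in the picture. A call takes as long as a camera call. They do not tell look-alikes from the thing itself.
- env.outline_of(camera, label): "mask" (420x560 bool, what is visible of it) and "xy" ([column, row] in pixels, amid what is visible of it).
The state is a dict: "time_s": time; "qpos": joint angles; "joint_velocities": joint speeds; "effort": joint torques, N m; "tool_pos": TCP position; "tool_rot": TCP orientation; "force": force on the tool from outside, world axes, zero at the start; "wrist_torque": the same for the moment, N m; "grip_width": finger opening in m.
Only numpy, scipy, OpenCV 4.12 (cv2) and the standard library are available. Lean on these libraries where they do the work, as an engineer would, in place of code of your own. Each camera call takes 0.05 s, during which the arm holds its last target.

## Working session

There is one attempt and no reset: what is moved stays moved. The work goes in short steps, Python scripts to look and compute and a tool call to move; the robot and the scene stay as the last step left them, time stands still between calls to the robot, and variables do not carry over. Pictures are saved under pics/ and viewed, and the job is handed in when it is done.

Besides the shell and the picture viewer there is one more tool, called after "Call:" as name([rows], argument=value, ...), one row to a line, values as JSON. carry_out: Moves the arm, as the interface text tells. Its arguments: {"type":"object","properties":{"targets":{"type":"array","items":{"type":"array"}},"jaw":{"type":"number"},"squeeze":{"type":"number"}},"required":["targets"]}

```bash
mkdir -p pics; ls; cat > h.py <<'E'
import numpy as np, cv2
from cell import env
from scipy.spatial.transform import Rotation as Rn
def save(n,im): cv2.imwrite('pics/'+n+'.png',im[:,:,::-1])
def ray(cal,uv):
    d=np.array([(uv[0]-cal['cx'])/cal['fx'],(uv[1]-cal['cy'])/cal['fy'],1.])
    R=np.array(cal['R']);t=np.array(cal['t']);return -R.T@t, R.T@d
def at_z(cal,uv,z):
    o,d=ray(cal,uv);return o+d*(z-o[2])/d[2]
def proj(cal,X):
    c=np.array(cal['R'])@np.array(X)+np.array(cal['t']);return np.array([cal['fx']*c[0]/c[2]+cal['cx'],cal['fy']*c[1]/c[2]+cal['cy']])
def wristcal(obs):
    c=dict(env.get_calibration('wrist'));T=np.eye(4);T[:3,:3]=Rn.from_euler('xyz',obs['tool_rot'],degrees=True).as_matrix();T[:3,3]=obs['tool_pos']
    W=np.linalg.inv(T@np.array(c['hand_eye']));c['R']=W[:3,:3];c['t']=W[:3,3];return c
def tri(rays):
    A=0;b=0
    for o,d in rays:
        d=d/np.linalg.norm(d);P=np.eye(3)-np.outer(d,d);A=A+P;b=b+P@o
    return np.linalg.solve(A,b)
E
python3 - <<'E'
from h import *
o=env.get_obs();print(o)
for n in ['scene','top','wrist']:
    save(n+'0',env.read_camera(n))
    c=env.get_calibration(n);print(n,{k:np.round(v,3).tolist() for k,v in c.items()})
E
```

```text
pics
{'time_s': 0.0, 'qpos': array([-65.31123717,  18.44034254,  -4.01546299,  83.17495814,
         1.29548993,  78.53968743,  -3.26137279]), 'joint_velocities': array([-0.01925537,  0.04778082, -0.02903125,  0.10174362, -0.04255626,
        0.06167608, -0.0535802 ]), 'effort': array([-8.11367518e-04, -4.91282129e+01, -4.04546158e-01, -3.12546766e+01,
       -6.38746982e-02,  4.33170993e-02,  1.83386792e-04]), 'tool_pos': array([0.26297173, 0.59382928, 0.22144646]), 'tool_rot': array([-90.00618906,   0.10971897,  66.11964221]), 'force': array([ 0.07177335, -1.02966665, -0.76375343]), 'wrist_torque': array([0.00347733, 0.01492797, 0.03903884]), 'grip_width': 0.08679935616165181}
scene {'fx': 509.397, 'fy': 509.397, 'cx': 278.747, 'cy': 202.826, 'R': [[-0.063, 0.998, 0.016], [0.601, 0.051, -0.798], [-0.797, -0.041, -0.603]], 't': [0.033, -0.213, 1.653]}
top {'fx': 409.691, 'fy': 409.691, 'cx': 280.35, 'cy': 209.015, 'R': [[0.0, -1.0, -0.028], [-0.995, 0.002, -0.097], [0.097, 0.028, -0.995]], 't': [0.01, 0.505, 1.118]}
wrist {'fx': 291.547, 'fy': 291.547, 'cx': 287.622, 'cy': 212.893, 'hand_eye': [[1.0, 0.001, 0.0, 0.001], [0.0, -0.305, 0.952, -0.162], [0.001, -0.952, -0.305, 0.084], [0.0, 0.0, 0.0, 1.0]]}
```

View pics/scene0.png

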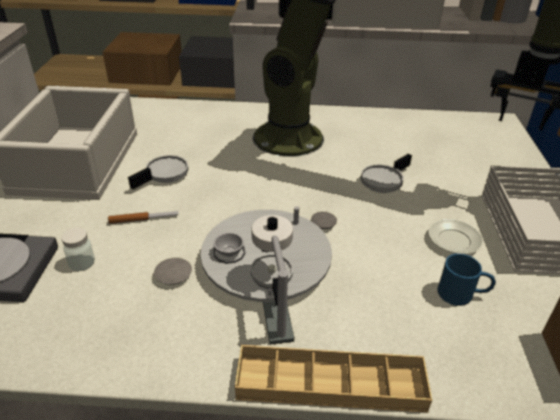

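View pics/top0.png

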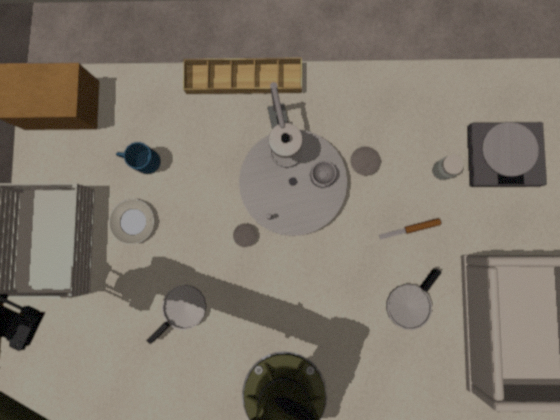

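View pics/wrist0.png

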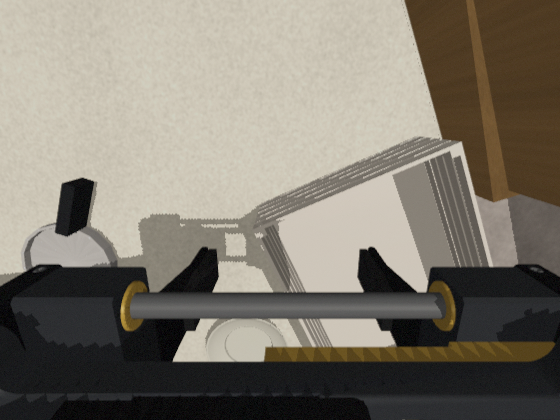

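```bash
python3 - <<'E'
from h import *
env.read_camera('top');env.read_camera('scene')
ct=env.get_calibration('top');cs=env.get_calibration('scene')
cals={'top':ct,'scene':cs}
M={}
for n in ['turntable','peg_top','cup','dish','indexer']:
  for c in ['top','scene']:
    r=env.outline_of(c,n)
    for k in r[:3]:
        m=k['mask'];ys,xs=np.nonzero(m)
        print(n,c,round(k['p'],2),np.round(k['xy'],1),m.sum(),xs.min(),xs.max(),ys.min(),ys.max())
    if r: M[n+c]=r[0]['mask']
np.savez('masks.npz',**M)
print(env.get_obs()['time_s'])
E
python3 - <<'E'
import cv2
import numpy as np
a=cv2.imread('pics/top0.png')[60:260,200:400];cv2.imwrite('pics/topz.png',cv2.resize(a,None,fx=3,fy=3,interpolation=cv2.INTER_CUBIC))
a=cv2.imread('pics/scene0.png')[190:350,190:350];cv2.imwrite('pics/scz.png',cv2.resize(a,None,fx=3.7,fy=3.7,interpolation=cv2.INTER_CUBIC))
E
```

```text
turntable top 0.87 [295.9 189. ] 7335 239 346 131 235
turntable top 0.22 [414.2 227. ] 471 379 441 218 239
turntable scene 0.81 [260.8 256.2] 6338 200 331 206 301
peg_top top 0.96 [291.9 189.1] 7389 239 346 130 235
peg_top top 0.63 [289.3 184.9] 8816 239 346 83 235
peg_top scene 0.67 [257.5 251.8] 6593 200 331 206 301
cup top 0.86 [323.1 173. ] 462 312 335 161 185
cup top 0.65 [243.5 237.1] 451 233 256 224 247
cup scene 0.9 [227.3 242.3] 541 214 242 232 256
cup scene 0.33 [ 76.5 247.9] 1100 62 94 227 270
dish top 0.8 [414.7 304.7] 1810 387 440 269 329
dish top 0.68 [286.  157.8] 336 269 302 120 167
dish top 0.64 [184.5 311.4] 1654 148 205 285 342
dish scene 0.88 [385.9 176.7] 1201 360 411 153 192
dish scene 0.75 [230.2 242.2] 565 214 243 231 256
dish scene 0.68 [160.5 171.1] 1275 128 188 155 188
indexer top 0.76 [288.5 185.2] 8727 239 346 84 235
indexer scene 0.9 [273.2 258. ] 9235 200 331 206 343
0.75
```

View pics/topz.png

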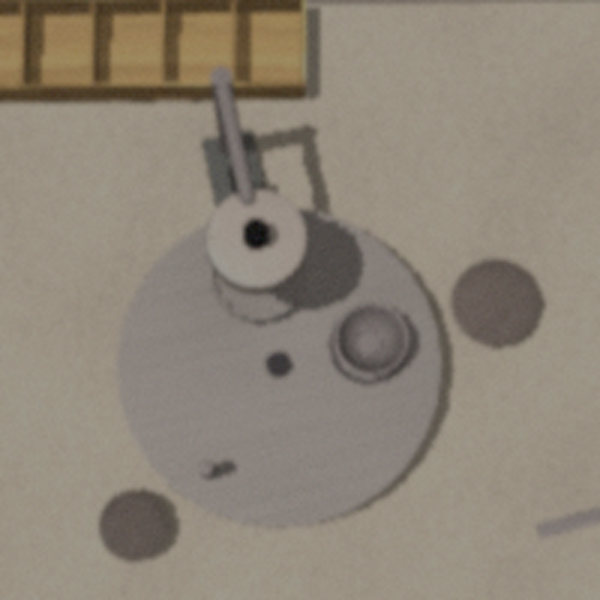

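View pics/scz.png

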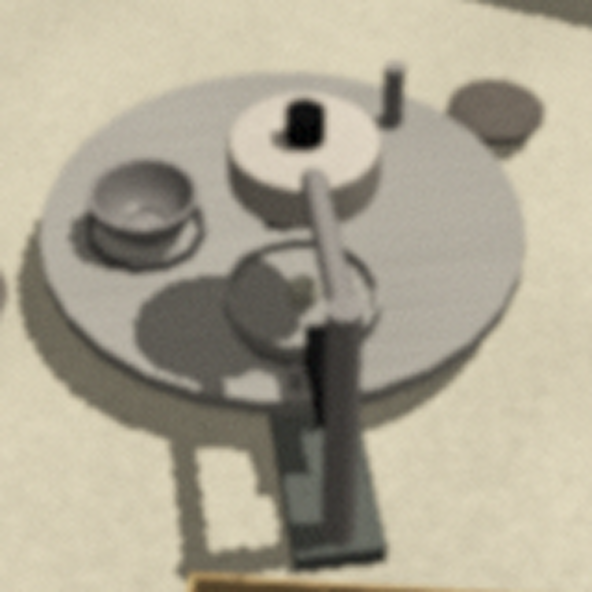

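```bash
python3 - <<'E'
from h import *
from scipy.optimize import least_squares
ct=env.get_calibration('top');cs=env.get_calibration('scene')
M=np.load('masks.npz')
for n,c in (('top',ct),('scene',cs)):
    m=M['turntable'+n].astype(np.uint8)
    cn=max(cv2.findContours(m,0,1)[0],key=len)[:,0]
    h=cv2.convexHull(cn)[:,0]
    # edge points dense: contour pts near hull
    pts=np.array([p for p in cn if abs(cv2.pointPolygonTest(h.reshape(-1,1,2).astype(np.float32),(float(p[0]),float(p[1])),True))<1.0],float)
    P=np.array([at_z(c,p,0.040)[:2] for p in pts])
    f=lambda q:np.hypot(P[:,0]-q[0],P[:,1]-q[1])-q[2]
    r=least_squares(f,[P[:,0].mean(),P[:,1].mean(),.15],loss='soft_l1',f_scale=.002);print(n,r.x,np.abs(r.fun).mean())
hub=tri([ray(ct,(293,181.2)),]+[ray(cs,(190+304/3.7,190+160/3.7))])if 0 else None
print('hub top',at_z(ct,(200+278/3,60+364/3),.04))
pg=tri([ray(ct,(268.3,216.7)),ray(cs,(297,208.2))]);print('peg',pg, at_z(ct,(268.3,216.7),.088),at_z(cs,(297,208.2),.088))
lamp=tri([ray(ct,(200+257/3,60+234/3)),ray(cs,(190+304/3.7,190+110/3.7))]);print('lamp cap',lamp)
print('post base',at_z(cs,(190+340/3.7,190+540/3.7),0.01),'cup top',at_z(ct,(200+372/3,60+338/3),.072), at_z(cs,(190+143/3.7,190+190/3.7),.072))
print('post top(top)',at_z(ct,(200+221/3,60+75/3),.182),'post scene',at_z(cs,(190+346/3.7,190+300/3.7),.182))
E
```

```text
top [ 0.57925168 -0.02496361  0.14712243] 0.0009356838870864789
scene [ 0.58770297 -0.02637693  0.15065301] 0.002243154137981668
hub top [ 0.58066735 -0.02534347  0.04      ]
peg [0.47943721 0.03952918 0.08080148] [0.47887529 0.03905876 0.088     ] [0.48877261 0.03963173 0.088     ]
lamp cap [ 0.66216969 -0.00796417  0.18956763]
post base [0.80281771 0.02351089 0.01      ] cup top [ 0.59856105 -0.10952637  0.072     ] [ 0.60152836 -0.10819659  0.072     ]
post top(top) [0.79866418 0.02136402 0.182     ] post scene [0.7960912  0.02261693 0.182     ]
```

Call:
carry_out([
  [[-35,0,-35],[0,0,0]],
  [[-35,0,-35],[0,0,0]],
  [[-35,0,-35],[0,0,0]],
  [[-35,0,-35],[0,0,0]],
  [[-35,0,-35],[0,0,0]],
  [[-35,0,-35],[0,0,0]],
  [[-35,0,-35],[0,0,0]],
  [[-35,0,-35],[0,0,0]],
  [[-35,0,-35],[0,0,0]],
  [[-35,0,-35],[0,0,0]],
  [[-35,0,-35],[0,0,0]],
  [[-35,0,-35],[0,0,0]],
], jaw=0.6)

```text
time_s: 1.95
tool_pos: [0.4777, 0.0384, 0.2231]
tool_rot: [-90.1, -0.1, 66.1]
force: [1.2, 0.6, 0.1]
grip_width: 0.0524
```

Call:
carry_out([
  [[0,0,0],[0,8.5,0]],
  [[0,0,0],[0,8.5,0]],
  [[0,0,0],[0,8.5,0]],
  [[0,0,0],[0,8.5,0]],
  [[0,0,0],[0,8.5,0]],
  [[0,0,0],[0,8.5,0]],
  [[0,0,0],[0,8.5,0]],
  [[0,0,0],[0,8.5,0]],
  [[0,0,0],[0,8.5,0]],
  [[0,0,0],[0,8.5,0]],
  [[0,0,0],[0,8.5,0]],
  [[0,0,0],[0,8.5,0]],
])

```text
time_s: 3.15
tool_pos: [0.4772, 0.0403, 0.2228]
tool_rot: [-90.0, -0.0, -36.2]
force: [-0.9, -0.5, -0.0]
grip_width: 0.0523
```

Call:
carry_out([
  [[0,0,0],[0,8.5,0]],
  [[0,0,0],[0,8.5,0]],
  [[0,0,0],[0,8.5,0]],
  [[0,0,0],[0,8.5,0]],
  [[0,0,0],[0,8.5,0]],
  [[0,0,0],[0,8.5,0]],
  [[0,0,0],[0,8.5,0]],
  [[0,0,0],[0,8.5,0]],
  [[0,0,0],[0,8.5,0]],
  [[0,0,0],[0,8.5,0]],
  [[0,0,0],[0,0,0]],
  [[0,0,0],[0,0,0]],
])

```text
time_s: 4.35
tool_pos: [0.4772, 0.0403, 0.2227]
tool_rot: [-90.0, 0.0, -120.7]
force: [-0.3, 0.4, -0.5]
grip_width: 0.0521
```

```bash
python3 - <<'E'
from h import *
o=env.get_obs();print(o['qpos'])
im=env.read_camera('wrist');save('w1',im)
c=wristcal(o)
for X in [(0.4825,0.038,0.088),(0.4825,0.038,0.04)]: print(proj(c,X))
print(proj(c,(.582,-.0255,.04)))
E
```

```text
[ -27.68768332   -3.24567821   19.06202162  107.16327058    1.08468661
   75.88337325 -129.59600106]
[287.60638446 198.13595245]
[287.61356714 187.9207188 ]
[291.24984597  81.65392766]
```

View pics/w1.png

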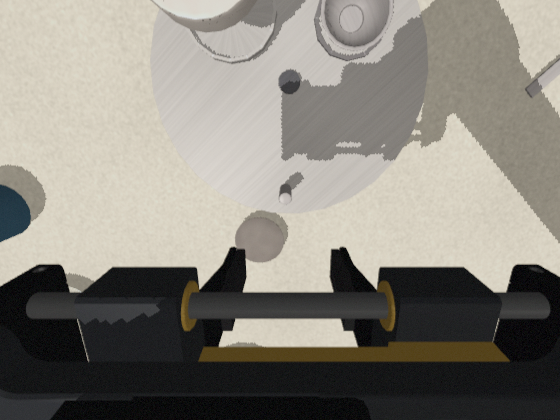

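Call:
carry_out([
  [[-0.5,20,2],[0,1.7,0]],
  [[-1,30,2],[0,0,0]],
  [[-1,30,2],[0,0,0]],
  [[0,20,0],[0,0,0]],
  [[0,0,0],[0,0,0]],
  [[0,0,0],[0,0,0]],
])

```text
time_s: 5.0
tool_pos: [0.4838, 0.0392, 0.123]
tool_rot: [-90.0, 0.0, -122.5]
force: [-0.2, -0.6, 0.8]
grip_width: 0.0521
```

```bash
python3 - <<'E'
from h import *
o=env.get_obs();print(o['tool_pos'],o['tool_rot'])
im=env.read_camera('wrist');save('w2',im)
c=wristcal(o)
for X in [(0.4835,0.0395,0.088),(0.4835,0.0395,0.04)]: print(proj(c,X))
E
```

```text
[0.48383973 0.03924477 0.12301782] [-8.99894541e+01  9.19772136e-04 -1.22510864e+02]
[288.50040015 241.17279508]
[288.33343109 219.71696073]
```

View pics/w2.png

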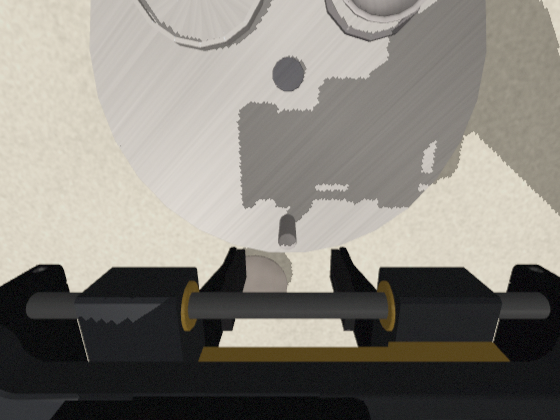

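Call:
carry_out([
  [[0,20,0],[0,0,0]],
  [[0,25,0],[0,0,0]],
  [[0,15,0],[0,0,0]],
  [[0,10,0],[0,0,0]],
  [[0,0,0],[0,0,0]],
])

```text
time_s: 5.55
tool_pos: [0.4836, 0.0393, 0.0526]
tool_rot: [-90.0, -0.0, -122.6]
force: [0.2, 0.6, -0.3]
grip_width: 0.0523
```

Call:
carry_out([
  [[0,0,0],[0,0,0]],
  [[0,0,0],[0,0,0]],
  [[0,0,0],[0,0,0]],
  [[0,0,0],[0,0,0]],
  [[0,0,0],[0,0,0]],
  [[0,0,0],[0,0,0]],
], jaw=0.1, squeeze=6)

```text
time_s: 6.15
tool_pos: [0.4839, 0.0396, 0.0527]
tool_rot: [-90.0, 0.1, -122.6]
force: [0.7, 1.2, -0.7]
grip_width: 0.0136
```

```bash
python3 - <<'E'
from h import *
o=env.get_obs();print(o['tool_pos'],o['tool_rot'],o['force'],o['grip_width'])
im=env.read_camera('wrist');save('w3',im)
save('t3',env.read_camera('top')[60:260,200:400].repeat(3,0).repeat(3,1))
E
```

```text
[0.48387649 0.03959094 0.05273571] [-8.99851114e+01  5.41272437e-02 -1.22580088e+02] [ 0.71089717  1.16472928 -0.6628824 ] 0.013555649852302983
```

View pics/w3.png

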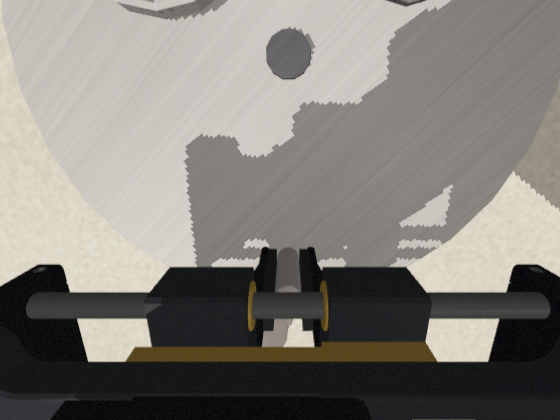

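Call:
carry_out([
  [[1,0,0],[0,-0.5,0]],
  [[2.1,0,0],[0,-1,0]],
  [[3.1,0,0],[0,-1.5,0]],
  [[4.1,0,0.1],[0,-2,0]],
  [[4.1,0,0.1],[0,-2,0]],
  [[4.1,0,0.1],[0,-2,0]],
  [[4.1,0,0.1],[0,-2,0]],
  [[4.1,0,0.1],[0,-2,0]],
  [[4.1,0,0.1],[0,-2,0]],
  [[4.1,0,0.1],[0,-2,0]],
  [[4.1,0,0.1],[0,-2,0]],
  [[2.1,0,0],[0,-1,0]],
], squeeze=12)

```text
time_s: 7.45
tool_pos: [0.4678, 0.0019, 0.0527]
tool_rot: [-90.0, 0.0, -102.5]
force: [-0.4, 1.8, 1.1]
grip_width: 0.0286
```

```bash
python3 - <<'E'
from h import *
o=env.get_obs();print(o['tool_pos'],o['tool_rot'],o['force'],o['grip_width'])
p=o['tool_pos'][:2]-np.array([.5825,-.024]);print(np.hypot(*p),np.degrees(np.arctan2(p[1],p[0])))
im=env.read_camera('top');save('t4',cv2.resize(im[60:260,200:400],None,fx=3,fy=3,interpolation=2))
save('s4',cv2.resize(env.read_camera('scene')[190:350,190:350],None,fx=3.7,fy=3.7,interpolation=2))
E
```

```text
[0.4677971  0.0019226  0.05271544] [-9.00322572e+01  2.87684717e-02 -1.02460153e+02] [-0.41156169  1.79125204  1.11337558] 0.02857180788742169
0.11759564560309531 167.2652161883789
```

View pics/s4.png

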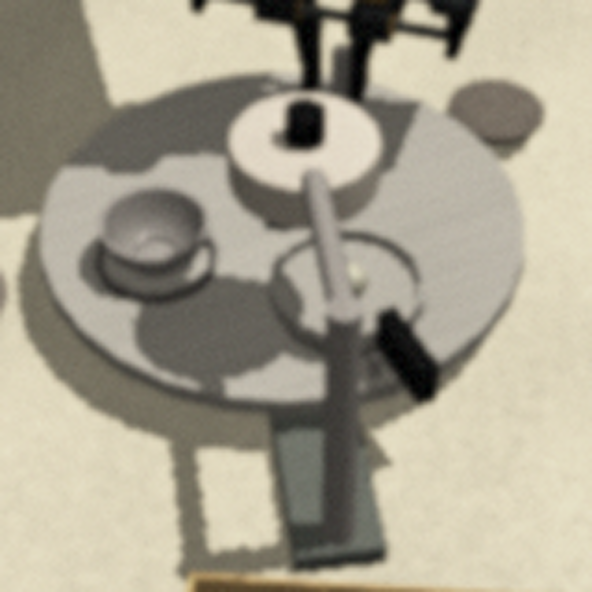

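Call:
carry_out([
  [[0,0,0],[0,0,0]],
  [[0,0,0],[0,0,0]],
  [[0,0,0],[0,0,0]],
])

```text
time_s: 7.85
tool_pos: [0.4676, 0.0009, 0.0523]
tool_rot: [-90.1, -0.0, -102.6]
force: [-1.8, 0.5, 0.8]
grip_width: 0.0137
```

```bash
python3 - <<'E'
from h import *
o=env.get_obs();print(o['tool_pos'],o['tool_rot'],o['force'],o['grip_width'])
save('w5',env.read_camera('wrist'))
E
```

```text
[0.46756614 0.000918   0.0523308 ] [-9.00504239e+01 -3.80197512e-02 -1.02618005e+02] [-1.81730663  0.47705115  0.76671145] 0.013663376701024422
```

View pics/w5.png

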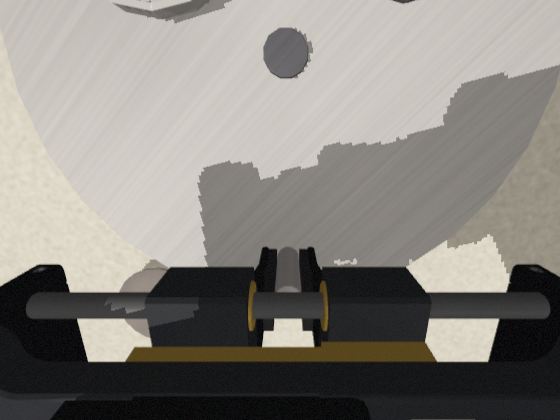

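Call:
carry_out([
  [[1,0,0],[0,-0.5,0]],
  [[2.1,0,0],[0,-1,0]],
  [[4.1,0,0.1],[0,-2,0]],
  [[6.2,0,0.2],[0,-3,0]],
  [[6.2,0,0.2],[0,-3,0]],
  [[6.2,0,0.2],[0,-3,0]],
  [[6.2,0,0.2],[0,-3,0]],
  [[6.2,0,0.2],[0,-3,0]],
  [[6.2,0,0.2],[0,-3,0]],
  [[6.2,0,0.2],[0,-3,0]],
  [[6.2,0,0.2],[0,-3,0]],
  [[6.2,0,0.2],[0,-3,0]],
], squeeze=25)

```text
time_s: 9.1
tool_pos: [0.471, -0.0608, 0.0523]
tool_rot: [-90.0, 0.0, -71.9]
force: [-1.3, 1.1, 0.9]
grip_width: 0.013
```

Call:
carry_out([
  [[6.2,0,0.2],[0,-3,0]],
  [[6.2,0,0.2],[0,-3,0]],
  [[6.2,0,0.2],[0,-3,0]],
  [[6.2,0,0.2],[0,-3,0]],
  [[6.2,0,0.2],[0,-3,0]],
  [[4.1,0,0.1],[0,-2,0]],
  [[4.1,0,0.1],[0,-2,0]],
  [[2.1,0,0],[0,-1,0]],
  [[1,0,0],[0,-0.5,0]],
  [[0,0,0],[0,0,0]],
  [[0,0,0],[0,0,0]],
  [[0,0,0],[0,0,0]],
])

```text
time_s: 10.3
tool_pos: [0.4913, -0.0978, 0.0524]
tool_rot: [-90.0, -0.0, -51.6]
force: [0.7, 0.3, -4.2]
grip_width: 0.0132
```

```bash
python3 - <<'E'
from h import *
o=env.get_obs();print(o['tool_pos'],o['tool_rot'],o['force'],o['grip_width'])
p=o['tool_pos'][:2]-np.array([.5825,-.024]);print(np.hypot(*p),np.degrees(np.arctan2(p[1],p[0])))
im=env.read_camera('top');save('t6',cv2.resize(im[60:260,200:400],None,fx=3,fy=3,interpolation=2))
save('s6',cv2.resize(env.read_camera('scene')[190:350,190:350],None,fx=3.7,fy=3.7,interpolation=2))
E
```

```text
[ 0.49129399 -0.09775225  0.05240063] [-9.00001105e+01 -4.17431135e-03 -5.15807000e+01] [ 0.6844819   0.28310289 -4.17712584] 0.013156848613851226
0.11729420391197419 -141.0398316326243
```

View pics/s6.png

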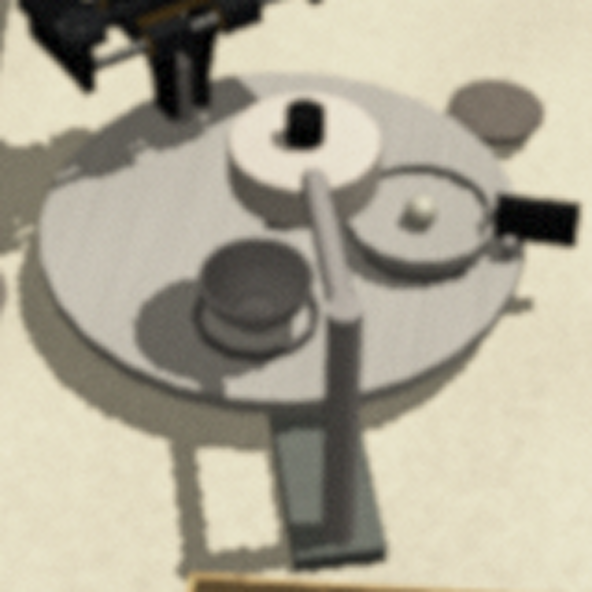

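Call:
carry_out([
  [[1,0,0],[0,-0.5,0]],
  [[2.1,0,0],[0,-1,0]],
  [[4.1,0,0.1],[0,-2,0]],
  [[4.1,0,0.1],[0,-2,0]],
  [[4.1,0,0.1],[0,-2,0]],
  [[4.1,0,0.1],[0,-2,0]],
  [[4.1,0,0.1],[0,-2,0]],
  [[4.1,0,0.1],[0,-2,0]],
  [[2.1,0,0],[0,-1,0]],
  [[2.1,0,0],[0,-1,0]],
  [[2.1,0,0],[0,-1,0]],
  [[2.1,0,0],[0,-1,0]],
])

```text
time_s: 11.6
tool_pos: [0.5181, -0.1218, 0.0523]
tool_rot: [-90.0, 0.0, -34.0]
force: [-0.5, 3.0, -3.8]
grip_width: 0.0132
```

Call:
carry_out([
  [[2.1,0,0],[0,-1,0]],
  [[1.5,0,0],[0,-0.7,0]],
  [[0,0,0],[0,0,0]],
  [[0,0,0],[0,0,0]],
  [[0,0,0],[0,0,0]],
], squeeze=8)

```text
time_s: 12.1
tool_pos: [0.5198, -0.123, 0.0524]
tool_rot: [-90.0, 0.2, -32.3]
force: [-3.4, 4.6, -1.7]
grip_width: 0.0138
```

```bash
python3 - <<'E'
from h import *
o=env.get_obs();print(o['tool_pos'],o['tool_rot'],o['force'],o['grip_width'])
p=o['tool_pos'][:2]-np.array([.5825,-.024]);print(np.hypot(*p),np.degrees(np.arctan2(p[1],p[0])))
im=env.read_camera('top');save('t7',cv2.resize(im[60:260,200:400],None,fx=3,fy=3,interpolation=2))
save('s7',cv2.resize(env.read_camera('scene')[190:350,190:350],None,fx=3.7,fy=3.7,interpolation=2))
E
```

```text
[ 0.5198354  -0.12299592  0.05237214] [-89.97562923   0.18236181 -32.34608064] [-3.36079261  4.64255154 -1.7419979 ] 0.013818815488587394
0.11716247044861153 -122.33388519449569
```

View pics/s7.png

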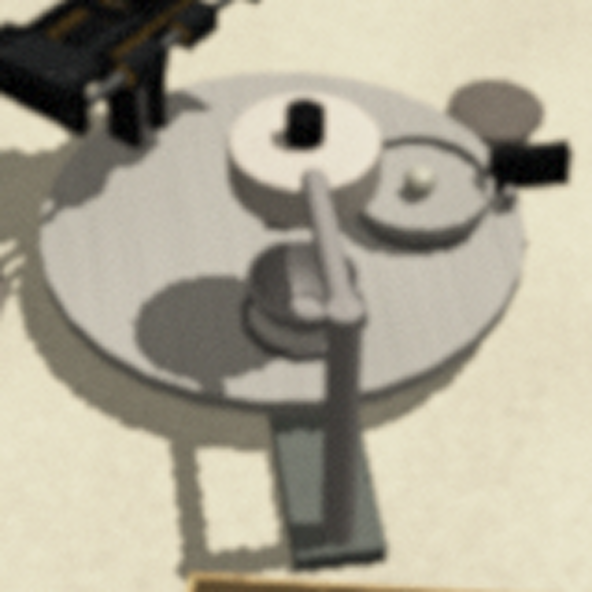

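View pics/t7.png

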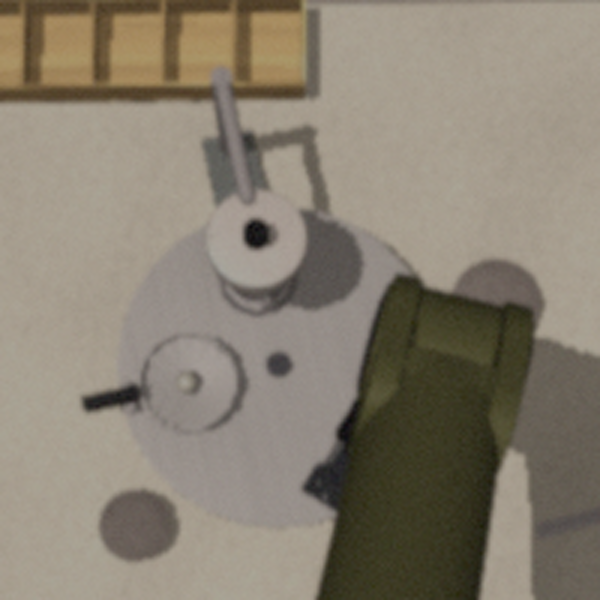

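Call:
carry_out([
  [[0,0,0],[0,0,0]],
  [[0,0,0],[0,0,0]],
  [[0,0,0],[0,0,0]],
  [[0,0,0],[0,0,0]],
  [[0,0,0],[0,0,0]],
], jaw=0.5)

```text
time_s: 12.7
tool_pos: [0.5212, -0.1249, 0.0529]
tool_rot: [-90.0, -0.1, -32.4]
force: [-0.0, -0.1, -1.3]
grip_width: 0.0414
```

```bash
python3 - <<'E'
from h import *
o=env.get_obs();print(o['tool_pos'],o['tool_rot'],o['force'],o['grip_width'])
save('w8',env.read_camera('wrist'))
E
```

```text
[ 0.52124816 -0.12485933  0.05294418] [-8.99947909e+01 -7.01906481e-02 -3.24077441e+01] [-0.00133793 -0.12581534 -1.2771886 ] 0.04138140159133211
```

View pics/w8.png

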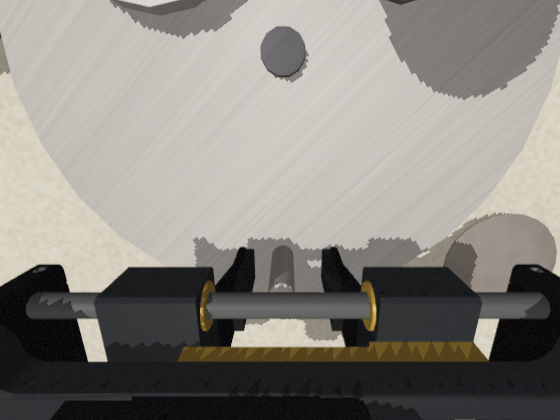

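Call:
carry_out([
  [[0,-10,0],[0,0,0]],
  [[0,-30,0],[0,0,0]],
  [[0,-40,0],[0,0,0]],
  [[0,-40,0],[0,0,0]],
  [[0,-30,0],[0,0,0]],
  [[0,0,0],[0,-7.5,0]],
  [[0,0,0],[0,-7.5,0]],
  [[0,0,0],[0,-7.5,0]],
  [[0,0,0],[0,-7.5,0]],
  [[0,0,0],[0,-7.5,0]],
  [[0,0,0],[0,-7.2,0]],
  [[0,0,0],[0,0,0]],
])

```text
time_s: 13.95
tool_pos: [0.5209, -0.1244, 0.2033]
tool_rot: [-90.0, -0.0, 12.3]
force: [0.7, 0.5, -0.5]
grip_width: 0.0431
```

Call:
carry_out([
  [[7,0,20],[0,0,0]],
  [[13,0,40],[0,0,0]],
  [[13,0,40],[0,0,0]],
  [[13,0,40],[0,0,0]],
  [[13,0,40],[0,0,0]],
  [[13,0,40],[0,0,0]],
  [[8,0,30],[0,0,0]],
  [[0,0,0],[0,0,0]],
  [[0,0,0],[0,0,0]],
])

```text
time_s: 14.85
tool_pos: [0.5456, 0.1375, 0.2028]
tool_rot: [-90.0, -0.0, 12.3]
force: [-0.4, -0.6, 0.1]
grip_width: 0.0435
```

```bash
python3 - <<'E'
from h import *
o=env.get_obs();print(o['tool_pos'],o['tool_rot'],o['qpos'],o['grip_width'])
save('w9',env.read_camera('wrist'));c=wristcal(o)
save('t9',cv2.resize(env.read_camera('top')[60:260,200:400],None,fx=3,fy=3,interpolation=2))
ax=np.array([.5825,-.024]);u=np.array([np.cos(np.radians(102.3)),np.sin(np.radians(102.3))])
for r,z in ((.129,.078),(.18,.078),(.085,.06),(.085,.062),(.165,.078)):
    print(r,z,proj(c,[*(ax+u*r),z]))
r=env.outline_of('wrist','handle')
for k in r[:2]: print(k['p'],k['xy'])
r=env.outline_of('wrist','pearl_center')
for k in r[:2]: print(k['p'],k['xy'])
E
```

```text
[0.5455994  0.13747716 0.20280502] [-9.00400739e+01 -6.73769232e-03  1.22871080e+01] [-23.34301639   8.30008069   7.14441655  97.7274395   -1.02794445
  74.03453774  -3.70286351] 0.04353344033536352
0.129 0.078 [288.50945222 239.16207453]
0.18 0.078 [288.5891319  192.55699327]
0.085 0.06 [288.4097012  267.89258733]
0.085 0.062 [288.41364675 268.7275624 ]
0.165 0.078 [288.56483422 206.76883893]
0.68 [40.0, 26.6]
0.66 [288.1, 257.9]
0.61 [286.9, 269.2]
```

View pics/w9.png

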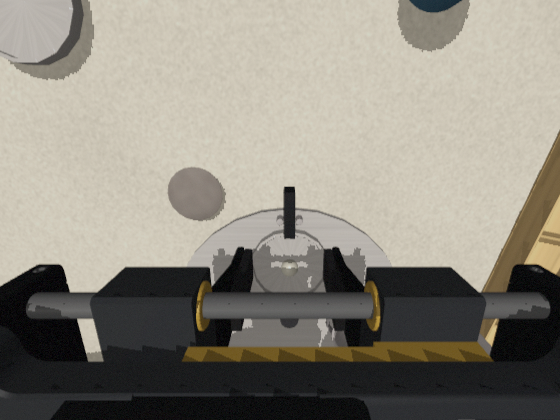

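View pics/t9.png

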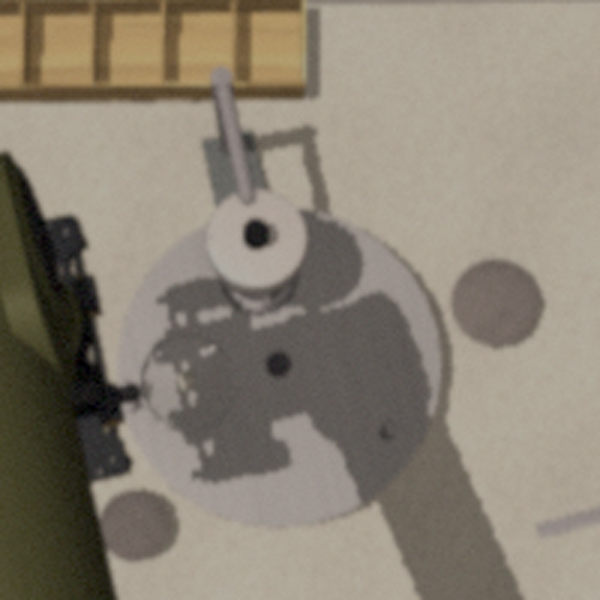

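Call:
carry_out([
  [[1,20,0],[0,0,0]],
  [[1,35,0],[0,0,0]],
  [[0,30,0],[0,0,0]],
  [[0,15,0],[0,0,0]],
  [[0,0,0],[0,0,0]],
  [[0,0,0],[0,0,0]],
])

```text
time_s: 15.65
tool_pos: [0.5484, 0.1373, 0.1036]
tool_rot: [-90.0, -0.1, 12.3]
force: [-0.2, -0.2, 0.3]
grip_width: 0.0434
```

```bash
python3 - <<'E'
from h import *
o=env.get_obs();print(o['tool_pos'],o['tool_rot'],o['grip_width'])
save('w10',env.read_camera('wrist'));c=wristcal(o)
ax=np.array([.5825,-.024]);u=np.array([np.cos(np.radians(102.3)),np.sin(np.radians(102.3))])
for r,z in ((.129,.078),(.18,.078),(.18,.05),(.165,.078),(.085,.06)):
    print(r,z,proj(c,[*(ax+u*r),z]))
E
```

```text
[0.54839195 0.13725525 0.10362821] [-8.99944248e+01 -8.20795110e-02  1.22587505e+01] 0.043423064784249746
0.129 0.078 [285.21803657 290.69641678]
0.18 0.078 [285.04242815 226.05054841]
0.18 0.05 [285.30815937 213.51755287]
0.165 0.078 [285.09684999 246.0845943 ]
0.085 0.06 [285.48626425 324.10697739]
```

View pics/w10.png

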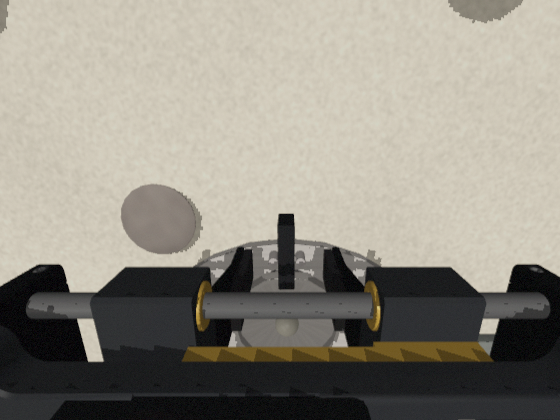

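Call:
carry_out([
  [[-1,15,1],[0,0,0]],
  [[0,20,0],[0,0,0]],
  [[0,14,0],[0,0,0]],
  [[0,5,0],[0,0,0]],
  [[0,0,0],[0,0,0]],
  [[0,0,0],[0,0,0]],
])

```text
time_s: 16.3
tool_pos: [0.5469, 0.1385, 0.0491]
tool_rot: [-90.0, -0.1, 12.3]
force: [-0.5, 0.3, 0.4]
grip_width: 0.0432
```

```bash
python3 - <<'E'
from h import *
o=env.get_obs();print(o['tool_pos'],o['tool_rot'],o['grip_width'])
save('w11',env.read_camera('wrist'))
E
```

```text
[0.54690905 0.13847591 0.04909387] [-8.99930241e+01 -5.78158692e-02  1.23187071e+01] 0.04320679195168892
```

View pics/w11.png

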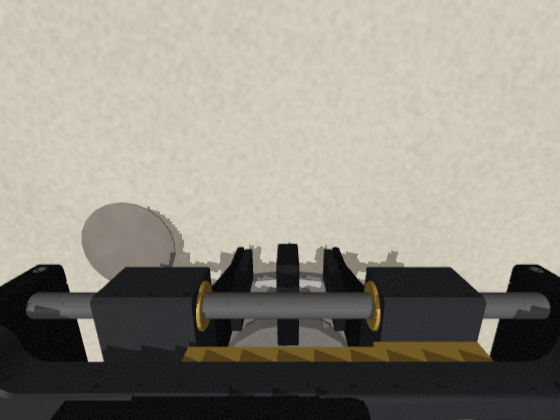

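Call:
carry_out([
  [[0,0,0],[0,0,0]],
  [[0,0,0],[0,0,0]],
  [[0,0,0],[0,0,0]],
  [[0,0,0],[0,0,0]],
], jaw=0.18, squeeze=4)

```text
time_s: 16.75
tool_pos: [0.5465, 0.1384, 0.0488]
tool_rot: [-90.0, -0.0, 12.3]
force: [1.0, 0.1, -1.1]
grip_width: 0.0202
```

Call:
carry_out([
  [[0,0,0],[0,0,0]],
  [[0,0,0],[0,0,0]],
  [[0,0,0],[0,0,0]],
  [[0,0,0],[0,0,0]],
], jaw=0.1)

```text
time_s: 17.15
tool_pos: [0.5465, 0.1384, 0.0486]
tool_rot: [-90.0, -0.0, 12.3]
force: [0.8, -0.4, 0.2]
grip_width: 0.0123
```

Call:
carry_out([
  [[0,0,0],[0,0,0]],
  [[0,0,0],[0,0,0]],
], jaw=0.0, squeeze=15)

```text
time_s: 17.35
tool_pos: [0.5465, 0.1384, 0.0486]
tool_rot: [-90.0, -0.0, 12.3]
force: [0.6, 0.4, 0.1]
grip_width: 0.0121
```

Call:
carry_out([
  [[0,0,0],[0,0,0]],
  [[0,0,0],[0,0,0]],
  [[0,0,0],[0,0,0]],
], squeeze=45)

```text
time_s: 17.65
tool_pos: [0.5464, 0.1384, 0.0486]
tool_rot: [-90.0, -0.0, 12.3]
force: [0.9, -0.4, 0.3]
grip_width: 0.0118
```

```bash
python3 - <<'E'
from h import *
o=env.get_obs();print(o['tool_pos'],o['tool_rot'],o['grip_width'],o['force'],o['wrist_torque'])
save('s12',cv2.resize(env.read_camera('scene')[190:350,190:350],None,fx=3.7,fy=3.7,interpolation=2))
E
```

```text
[0.54644118 0.13838465 0.0485802 ] [-8.99952867e+01 -1.05314940e-02  1.23226976e+01] 0.011795586820549566 [ 0.86885829 -0.35410813  0.28945904] [-0.04963168 -0.08680139  0.00751475]
```

View pics/s12.png

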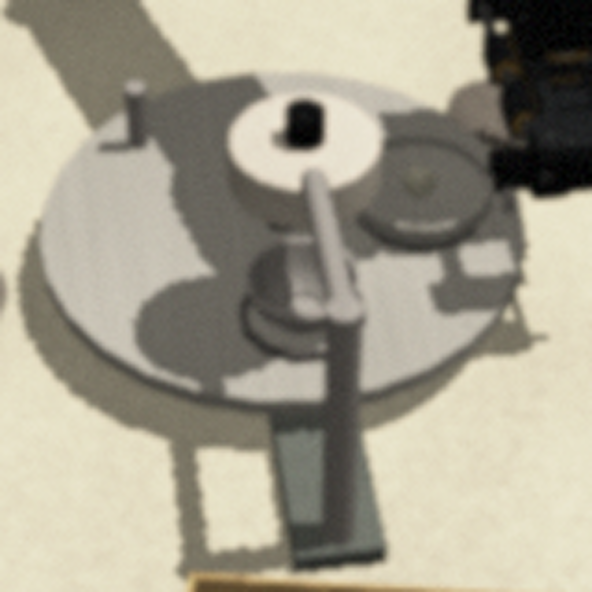

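Call:
carry_out([
  [[0,-1,0],[0,0,0]],
  [[0,-1,0],[0,0,0]],
  [[0,-2,0],[0,0,0]],
  [[0,-2,0],[0,0,0]],
  [[0,-2,0],[0,0,0]],
  [[0,-2,0],[0,0,0]],
  [[0,-1,0],[0,0,0]],
  [[0,-1,0],[0,0,0]],
  [[0,0,0],[0,0,0]],
  [[0,0,0],[0,0,0]],
])

```text
time_s: 18.7
tool_pos: [0.5463, 0.1383, 0.0605]
tool_rot: [-90.0, 0.0, 12.3]
force: [0.6, 0.6, -0.8]
grip_width: 0.0117
```

```bash
python3 - <<'E'
from h import *
o=env.get_obs();print(o['tool_pos'],o['tool_rot'],o['grip_width'],o['force'],o['wrist_torque'])
save('w13',env.read_camera('wrist'))
save('s13',cv2.resize(env.read_camera('scene')[190:350,190:350],None,fx=3.7,fy=3.7,interpolation=2))
E
```

```text
[0.54634301 0.13826959 0.06053145] [-8.99994413e+01  3.30077443e-03  1.23181298e+01] 0.011654766164555493 [ 0.63912416  0.56460193 -0.81079689] [-0.01821473  0.04486399 -0.02395753]
```

View pics/s13.png

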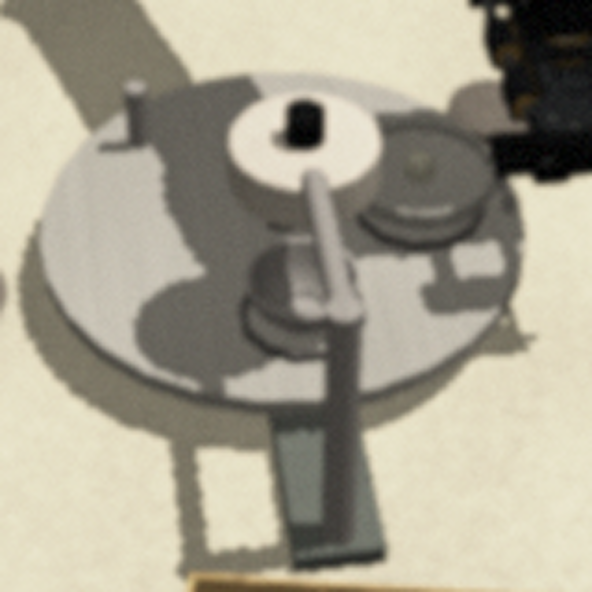

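View pics/w13.png

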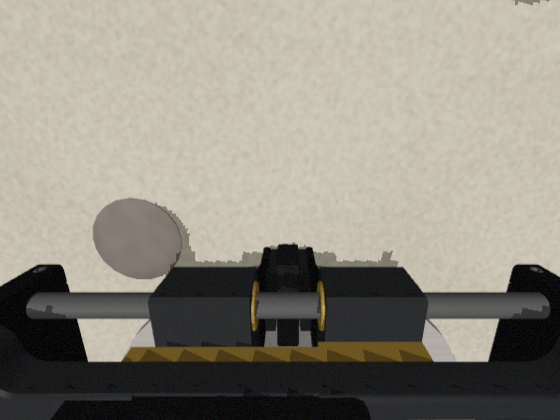

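Call:
carry_out([
  [[0,-2,0],[0,0,0]],
  [[0,-4,0],[0,0,0]],
  [[0,-6,0],[0,0,0]],
  [[0,-7,0],[0,0,0]],
  [[0,-8,0],[0,0,0]],
  [[0,-8,0],[0,0,0]],
  [[0,-8,0],[0,0,0]],
  [[0,-8,0],[0,0,0]],
  [[0,-7,0],[0,0,0]],
  [[0,-5,0],[0,0,0]],
  [[0,-3,0],[0,0,0]],
  [[0,-2,0],[0,0,0]],
])

```text
time_s: 20.0
tool_pos: [0.5464, 0.1383, 0.1288]
tool_rot: [-90.0, -0.0, 12.3]
force: [0.2, 0.4, -1.6]
grip_width: 0.0115
```

Call:
carry_out([
  [[0,0,0],[0,0,0]],
  [[0,0,0],[0,0,0]],
  [[0,0,0],[0,0,0]],
])

```text
time_s: 20.3
tool_pos: [0.5462, 0.1383, 0.1282]
tool_rot: [-90.0, 0.0, 12.3]
force: [1.1, -0.8, -1.8]
grip_width: 0.0116
```

```bash
python3 - <<'E'
from h import *
o=env.get_obs();print(o['tool_pos'],o['tool_rot'],o['grip_width'],o['force'],o['wrist_torque'])
save('s14',cv2.resize(env.read_camera('scene')[150:310,220:380],None,fx=3.7,fy=3.7,interpolation=2))
save('t14',cv2.resize(env.read_camera('top')[60:260,200:400],None,fx=3,fy=3,interpolation=2))
E
```

```text
[0.54615667 0.13827177 0.12820422] [-9.00024756e+01  3.44969453e-02  1.23217041e+01] 0.011606233377301278 [ 1.11367312 -0.75698111 -1.76952368] [ 0.03940877  0.04488052 -0.03191268]
```

View pics/s14.png

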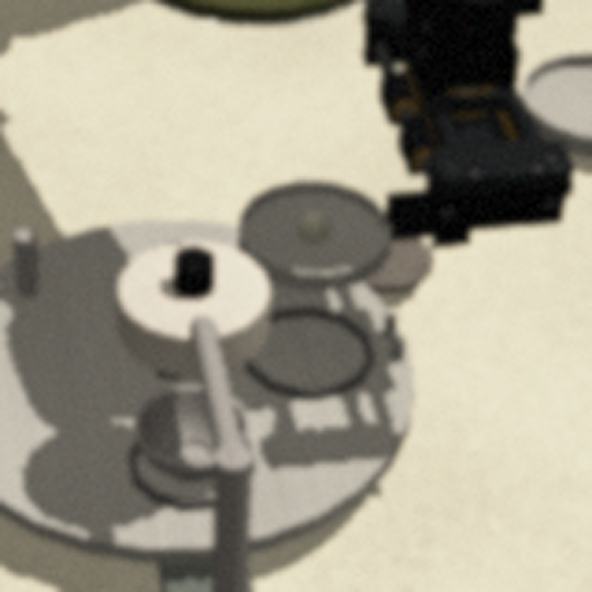

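View pics/t14.png

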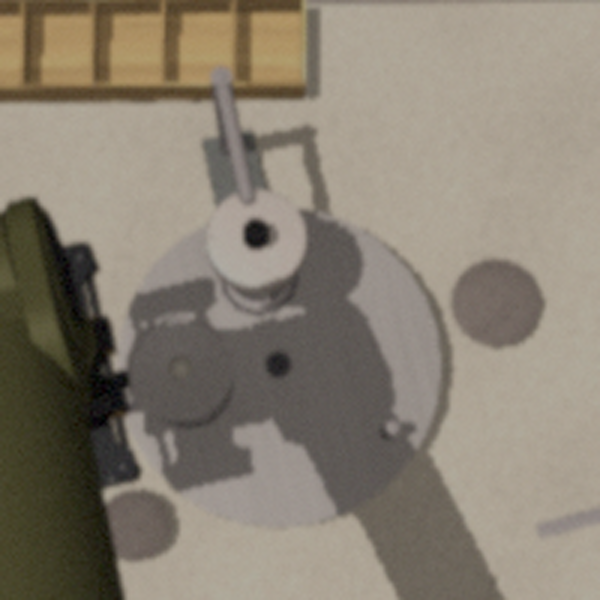

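Call:
carry_out([
  [[-0.7,0,0],[0,-0.5,0]],
  [[-1.4,0,0],[0,-1,0]],
  [[-2.8,0,0],[0,-2,0]],
  [[-4.2,0,-0.1],[0,-3,0]],
  [[-4.2,0,-0.1],[0,-3,0]],
  [[-4.2,0,-0.1],[0,-3,0]],
  [[-4.2,0,-0.1],[0,-3,0]],
  [[-4.2,0,-0.1],[0,-3,0]],
  [[-2.8,0,0],[0,-2,0]],
  [[-1.4,0,0],[0,-1,0]],
  [[-0.7,0,0],[0,-0.5,0]],
  [[0,0,0],[0,0,0]],
])

```text
time_s: 21.6
tool_pos: [0.5182, 0.1263, 0.1286]
tool_rot: [-90.0, -0.0, 34.3]
force: [-0.0, -0.3, -0.8]
grip_width: 0.0115
```

```bash
python3 - <<'E'
from h import *
o=env.get_obs();print(o['tool_pos'],o['tool_rot'],o['grip_width'],o['force'],o['qpos'])
save('s15',cv2.resize(env.read_camera('scene')[150:310,220:380],None,fx=3.7,fy=3.7,interpolation=2))
E
```

```text
[0.51820669 0.12632837 0.12859246] [-9.00011383e+01 -7.07330715e-03  3.43158108e+01] 0.011467876115289006 [-0.02533067 -0.30949352 -0.80134664] [-21.32415034   8.11689269   5.16838994 106.7481278   -0.8042858
  65.16261826  18.44631384]
```

View pics/s15.png

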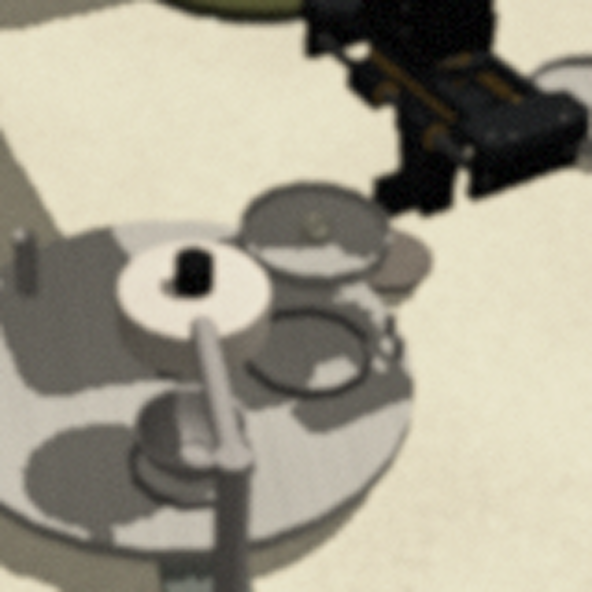

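Turned 22°, with the pearl centred and the dish staying in place. 68° is left.

Call:
carry_out([
  [[-0.7,0,0],[0,-0.5,0]],
  [[-1.4,0,0],[0,-1,0]],
  [[-2.8,0,0],[0,-2,0]],
  [[-4.2,0,-0.1],[0,-3,0]],
  [[-4.2,0,-0.1],[0,-3,0]],
  [[-4.2,0,-0.1],[0,-3,0]],
  [[-4.2,0,-0.1],[0,-3,0]],
  [[-4.2,0,-0.1],[0,-3,0]],
  [[-4.2,0,-0.1],[0,-3,0]],
  [[-4.2,0,-0.1],[0,-3,0]],
  [[-4.2,0,-0.1],[0,-3,0]],
  [[-4.2,0,-0.1],[0,-3,0]],
])

```text
time_s: 22.85
tool_pos: [0.4905, 0.0941, 0.1286]
tool_rot: [-90.0, 0.0, 65.0]
force: [-0.4, -0.3, -1.4]
grip_width: 0.0117
```

Call:
carry_out([
  [[-4.2,0,-0.1],[0,-3,0]],
  [[-4.2,0,-0.1],[0,-3,0]],
  [[-4.2,0,-0.1],[0,-3,0]],
  [[-4.2,0,-0.1],[0,-3,0]],
  [[-4.2,0,-0.1],[0,-3,0]],
  [[-4.2,0,-0.1],[0,-3,0]],
  [[-4.2,0,-0.1],[0,-3,0]],
  [[-4.2,0,-0.1],[0,-3,0]],
  [[-4.2,0,-0.1],[0,-3,0]],
  [[-4.2,0,-0.1],[0,-3,0]],
  [[-2.8,0,0],[0,-2,0]],
  [[-1.4,0,0],[0,-1,0]],
])

```text
time_s: 24.05
tool_pos: [0.4836, 0.0489, 0.1286]
tool_rot: [-90.0, 0.0, 97.9]
force: [0.9, 0.0, -1.6]
grip_width: 0.0116
```

Call:
carry_out([
  [[-2.1,0,0],[0,-1.5,0]],
  [[-1.4,0,0],[0,-1,0]],
  [[-0.7,0,0],[0,-0.5,0]],
  [[0,0,0],[0,0,0]],
  [[0,0,0],[0,0,0]],
  [[0,0,0],[0,0,0]],
  [[0,0,0],[0,0,0]],
  [[0,0,0],[0,0,0]],
  [[0,0,0],[0,0,0]],
])

```text
time_s: 24.95
tool_pos: [0.4843, 0.0452, 0.1286]
tool_rot: [-90.0, -0.0, 100.8]
force: [-1.0, 1.1, -1.6]
grip_width: 0.012
```

```bash
python3 - <<'E'
from h import *
o=env.get_obs();print(o['time_s'],o['tool_pos'],o['tool_rot'],o['grip_width'],o['force'],o['qpos'],o['joint_velocities'])
save('s16',cv2.resize(env.read_camera('scene')[150:310,220:380],None,fx=3.7,fy=3.7,interpolation=2))
save('t16',cv2.resize(env.read_camera('top')[60:260,200:400],None,fx=3,fy=3,interpolation=2))
E
```

```text
24.95 [0.4843371  0.04518154 0.12858058] [-9.00062067e+01 -2.77103746e-03  1.00821165e+02] 0.012000864075875264 [-0.98213671  1.10742872 -1.62953169] [-14.36373478   2.51166346   6.05901778 112.84620735  -0.29663178
  64.65036001  92.63764326] [-0.0046339   0.0432559   0.05467553  0.03033683  0.02058748 -0.10274296
  0.08254966]
```

View pics/s16.png

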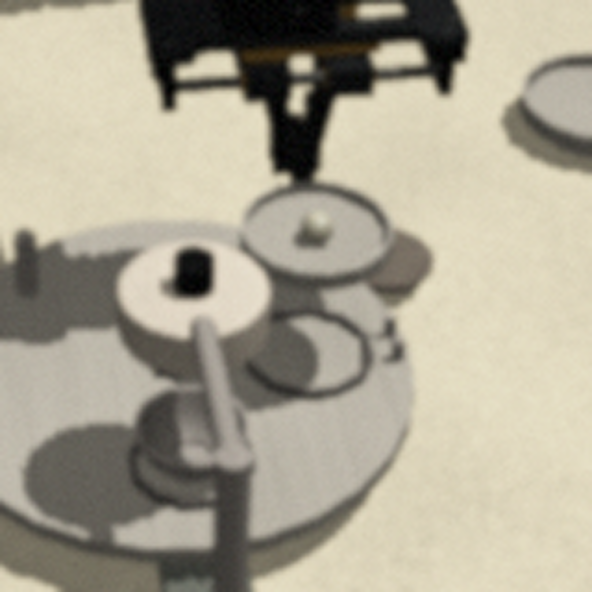

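View pics/t16.png

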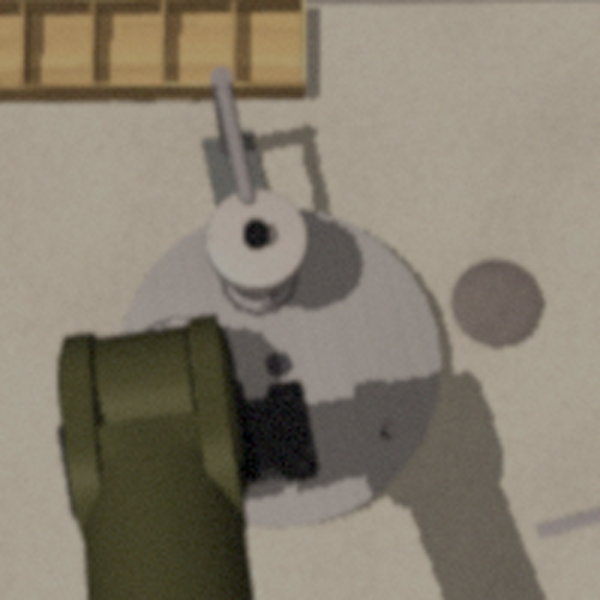

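```bash
python3 - <<'E'
from h import *
o=env.get_obs();c=env.get_calibration('scene');im=env.read_camera('scene').copy()
yw=np.radians(o['tool_rot'][2]);z=np.array([-np.sin(yw),np.cos(yw)])
ctr=o['tool_pos'][:2]-z*.081;print(ctr, 'seat',np.array([.5825,-.024])+.085*np.array([np.cos(np.radians(102.3)),np.sin(np.radians(102.3))]))
big=cv2.resize(im[150:310,220:380],None,fx=4,fy=4,interpolation=2)[:, :]
h=o['tool_pos'][2]+.019-.028
for a in range(0,360,10):
    p=proj(c,[ctr[0]+.045*np.cos(np.radians(a)),ctr[1]+.045*np.sin(np.radians(a)),h+.022]);cv2.circle(big,tuple(int(v) for v in (p-[220,150])*4+2),1,(255,0,0),-1)
p=proj(c,[*ctr,h+.02]);cv2.circle(big,tuple(int(v) for v in (p-[220,150])*4+2),2,(0,255,0),-1)
save('s17',big[:600,:]);print(h)
for n in ('pearl_center','dish'):
    for k in env.outline_of('scene',n)[:3]: print(n,k['p'],k['xy'],p)
E
```

```text
[0.56387448 0.06037724] seat [0.56439242 0.05904887]
0.1195799496764664
pearl_center 0.64 [305.8, 211.7] [306.16382744 210.94545043]
dish 0.83 [163.5, 168.1] [306.16382744 210.94545043]
dish 0.68 [297.6, 212.9] [306.16382744 210.94545043]
dish 0.58 [385.6, 178.6] [306.16382744 210.94545043]
```

View pics/s17.png

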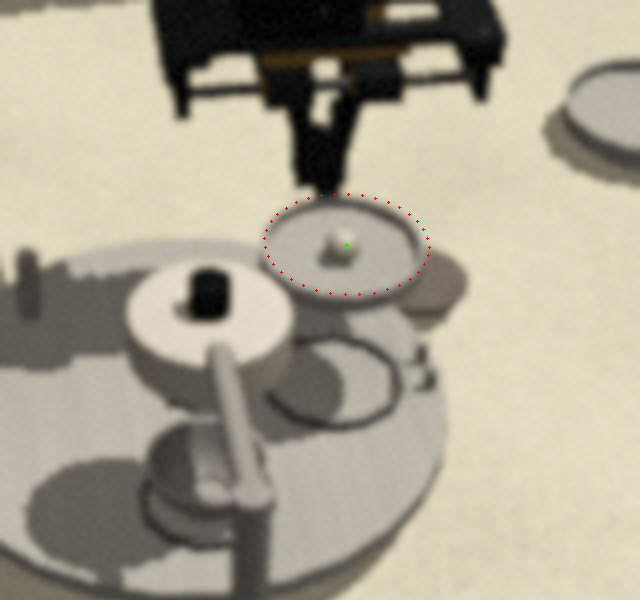

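The level-rim prediction and the pearl both agree with the picture to about 1 px, and the dish is about 1.5 mm from above its seat. Handing in.

```bash
python3 - <<'E'
from h import *
print(env.sign_off())
E
```

```text
the job is handed in; nothing more can be done
None
```

The job is handed in, and my last checks showed it done; the hand-in itself reports no verdict.

- **Indexing:** I gripped the peg lightly and drove it anticlockwise round its arc. On release, the peg angle and pictures showed the disc at its click position and the cup under the lamp. I then let go and raised the hand clear.
- **Lift:** I took the dish by its black handle at 45 N and lifted it 80 mm straight up.
- **Quarter turn:** I turned it about 88.5° on the spot, with the handle now pointing towards the robot.

**Last checks**
- The underside is at z ≈ 0.120 m, about 80 mm above the seat and about 1.5 mm aside of it.
- The handle is within about 1.5° of the plinth's x line.
- A rim projected as level agrees with the scene picture to about 1 px, and the pearl is within about 1 px of the middle.
- The arm is still.
- I saw no contact with any other object. I did not measure the bystanders' positions at the end.

**What disagreed**
- **Push-out:** as the disc came out of its first click stop, the fingers opened briefly to 29 mm before settling back on the peg. The pearl stayed in place.
- **Turn angle:** the quarter turn came out 1.5° short because of my rounded row sums, so I left it uncorrected.
- **Disc centre:** the top and scene cameras disagreed by 8 mm along x on the disc's centre, so I relied on the wrist camera instead.

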